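Find the full tea tin by its weight

TASK

One of the three identical closed tea tins is still full, the others are partly used: lift them and find the heaviest by feel. Set the two lighter tins upright on the empty brown tray near the front edge and finish with the heaviest tin held up in the gripper, upright and well clear of the worktop (15 cm or more): do not put it down or let go of it at the end. Do not drop or tip over any tin, and leave the mug and the other things on the worktop as they stand.

Things in the scene. Friction and masses are not known exactly. Their poses are not given: they have to be found in the camera images.
- tin_1: one of three identical-looking round tea tins, green with paper band and yellow-brass lid (fixed shut); 54 mm diameter (55 at the lid's rim), 95 mm tall, upright; origin at the centre of its underside, z up. They weigh 0.25 to 0.7 kg (filling cannot spill), the heaviest at least 0.12 kg more than each other one; which one it is changes from start to start
- tin_2: one of three identical-looking round tea tins, green with paper band and yellow-brass lid (fixed shut); 54 mm diameter (55 at the lid's rim), 95 mm tall, upright; origin at the centre of its underside, z up. They weigh 0.25 to 0.7 kg (filling cannot spill), the heaviest at least 0.12 kg more than each other one; which one it is changes from start to start
- tin_3: one of three identical-looking round tea tins, green with paper band and yellow-brass lid (fixed shut); 54 mm diameter (55 at the lid's rim), 95 mm tall, upright; origin at the centre of its underside, z up. They weigh 0.25 to 0.7 kg (filling cannot spill), the heaviest at least 0.12 kg more than each other one; which one it is changes from start to start
- serving_tray: empty brown tray, left front (another at the back holds a coffee jar), fixed flat on the worktop, 144 (its x) by 218 (its y) by 12 mm; flat inside 124 by 200 mm, 3 mm above the worktop, rim 12 mm high; origin at the centre of its underside, z up; three tins fit in a row along its y. Cupboards hang 0.45 m above the worktop from x = 0.6 m on: keep the wrist clear
- mug: white mug with a coloured picture, 86 by 126 by 107 mm with its handle; a bystander, loose, to be left alone; origin at the centre of its underside
- green_jar: small spice jar with a dark lid and green label, 44 mm diameter, 105 mm tall; a bystander, loose, to be left alone; origin at the centre of its underside
- shaker: grey salt shaker, 44 mm diameter, 90 mm tall; a bystander, loose, to be left alone; origin at the centre of its underside
- kitchen_timer: white kitchen timer with a red top, 62 mm diameter, 44 mm tall; a bystander, loose, to be left alone; origin at the centre of its underside
- pink_sweet: pink wrapped sweet, 23 by 56 by 13 mm; a bystander, loose, to be left alone; origin at the centre of its underside
- yellow_sweet: yellow wrapped sweet, 22 by 56 by 13 mm; a bystander, loose, to be left alone; origin at the centre of its underside
Things that resemble listed ones, but are neither listed nor needed, are in the scene too. Leave any blue or orange look-alike of the tin_2 alone.

How it is judged:
By the outcome, as a careful person would: the job done as asked, in the order asked, and still so for the second after the job is handed in, while the arm keeps its last pose, push and grip.
It also fails if it takes over 64 s, if anything falls off the work surface, if the arm or the gripper's body presses on something with over 40 N, if the wrist force passes 120 N, or if a joint passes its speed limit or range.

ROBOT

A 6-joint arm with a two-finger parallel gripper is mounted at the origin on a cart in front of the work surface, level with it; the furniture and walls round the work are solid. World frame = base frame: x ahead of the robot, y to its left, z up, the work surface at z = 0. Lengths are in m, angles in rad, forces in N, time in s.
With the tool pointing down it reaches from about 0.325 to 0.75 m from the base axis. Payload 7.6 kg.
Tool frame: the origin (TCP) lies between the finger pads; the fingertips stand 25 mm ahead of it and the grasp point (between the pads) lies 6 mm ahead of it (finger_overhang is the distance from the TCP to the fingertips, in m); z points along the fingers, y is the line along which they close (so a half turn about z gives the same grasp; the last joint's range is limited). The gripper opens to 85 mm and grips with 20 to 120 N. Pads are 22 mm wide; open, the fingers measure 114 mm over their backs; the gripper's body (76 mm by 85 mm) begins 54 mm behind the grasp point. The pads swing forward as they close: fully open they stand 13 mm farther back than shut.
Start: joints at [-1.35, 0.052, 1.401, -0, 1.689, -0.07], TCP at [0.151, -0.503, 0.256] pointing down, gripper open.
Joint ranges: [-2.9, 2.9], [-0.91, 2.17], [0.12, 2.37], [-1.06, 4.2], [0.26, 2.73], [-2.93, 2.93]. Speed limits (rad/s): [2.57, 2.57, 3.01, 3.14, 3.14, 3.14].

INTERFACE

Orientations are given as a rotation vector (axis times angle).
In Python, from station import get_state, grab_frame, job_done, finger_overhang gives the robot as it stands. The module is installed in compiled form; this text tells all that it offers.
- The arm moves only by the shell command python3 -m pendant [OPENING] [FORCE], which reads ROWS from standard input. ROWS is a JSON list of rows, 1 to 12 of them, each an object with the fields tx, ty, tz (the shift in m), drx, dry, drz (a rotation vector in rad); a field left out counts as zero; each row shifts and turns the commanded pose from where the row before left it, along the tool's axes as they then stand; what a row does not reach is not made up. A row lasts 1/12 s, in which the tool goes at most 0.0417 m and 0.125 rad, less where a joint would pass 70% of its speed; a pose out of reach is approached as far as the arm can. OPENING is the finger opening in m, set as the command begins (- or left out keeps the last). The fingers move at their own pace and stop on an object; FORCE is the grip in N (left out, the last holds). Time passes only in rows, so rows that do not move let the fingers close. It prints the time, the measured TCP pose, the force, the opening and the grip force at its end. Input that does not fit is refused with a message, and nothing moves.
- get_state(): the state, without advancing time (a new reading comes with each control period).
- grab_frame(name): name is "scene" or "top" or "wrist"; returns a dict with "image" (384x512x3 uint8, red, green, blue), "z_map" (384x512 float32, m along the optical axis (not along the pixel's ray), 0 where there is no reading), "intrinsics" (3x3 intrinsics, pixels), "xyz" and "attitude" of the camera in the world. Camera axes: x right, y up, looking along -z (the intrinsics and any distortion apply to the point x, -y, -z); pixel columns grow to the right and rows downward; lengths in m; the calibration is good to about 2 mm. A picture is of the moment at which its call begins.
- job_done(): hands the job in; it is judged then, once.
The state is a dict: "time": time; "qpos": joint angles; "joint_velocities": joint speeds; "tau": joint torques, N m; "ee_pos": TCP position; "eef_rot": TCP orientation; "contact_force": force on the tool from outside, world axes, zero at the start; "torque": the same for the moment, N m; "finger_gap": finger opening in m; "grip_force": force on a finger pad.
Only numpy, scipy, OpenCV 4.12 (cv2) and the standard library are available. Lean on these libraries where they do the work, as an engineer would, in place of code of your own. Each camera call takes 0.05 s, during which the arm holds its last target. There are 200 camera calls.

## Working session

There is one attempt and no reset: what is moved stays moved. The work goes in short steps, Python scripts to look and compute and a shell command to move; the robot and the scene stay as the last step left them, time stands still between calls to the robot, and variables do not carry over. Pictures are saved under pics/ and viewed, at most 10 in all, crops included, and the job is handed in when it is done.

```bash
mkdir -p pics; ls; python3 - <<'E'
from station import *
import cv2,numpy as np
s=get_state()
for k,v in s.items(): print(k,np.round(v,3))
for n in("scene","top"):
    f=grab_frame(n); cv2.imwrite(f"pics/{n}0.png",cv2.cvtColor(f["image"],cv2.COLOR_RGB2BGR))
    np.savez(f"{n}0.npz",**f); print(n,f["intrinsics"],f["xyz"],f["attitude"],[k for k in f])
E
```

```text
pics
time 0.0
qpos [-1.35   0.053  1.402 -0.     1.689 -0.07 ]
joint_velocities [ 0.001  0.    -0.001  0.001 -0.001 -0.001]
tau [ 0.0000e+00 -3.8167e+01 -3.6019e+01 -0.0000e+00  6.0000e-03 -0.0000e+00]
ee_pos [ 0.15  -0.503  0.255]
eef_rot [-3.107 -0.455  0.   ]
contact_force [ 0.495  0.335 -0.093]
torque [-0.018  0.048 -0.005]
grip_force 0.0
finger_gap 0.085
scene [[440.51490991   0.         257.83445405]
 [  0.         440.51490991 194.47004811]
 [  0.           0.           1.        ]] [-0.41978863 -0.61762141  0.96678578] [ 0.82413087 -0.43499328 -0.95649195] ['image', 'z_map', 'intrinsics', 'xyz', 'attitude']
top [[357.08706751   0.         253.14600647]
 [  0.         357.08706751 192.48079419]
 [  0.           0.           1.        ]] [ 0.41311765 -0.02019039  1.0072354 ] [ 0.1172095  -0.08382781 -1.57851307] ['image', 'z_map', 'intrinsics', 'xyz', 'attitude']
```

View pics/top0.png

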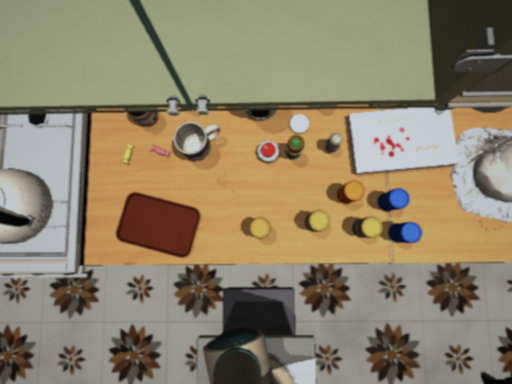

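View pics/scene0.png

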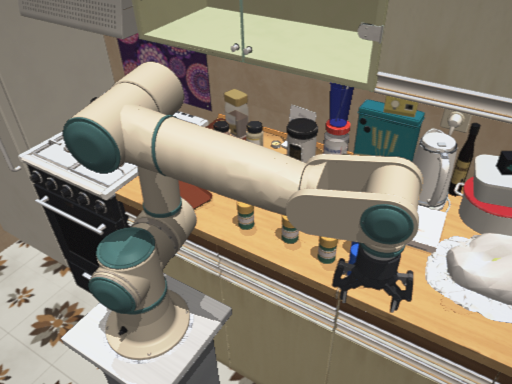

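The top view shows three brass-lidded tins near (260,228), (318,220) and (369,227). The empty tray is at (158,224), an orange look-alike at (350,190), blue ones at (397,199) and (405,232), and the mug at (192,140). The scene view confirms the three green tins.

```bash
cat > h.py <<'E'
import numpy as np,cv2
from scipy.spatial.transform import Rotation as R
from station import *
def ray(f,uv,z):
    """pixel(s) -> world points on plane z"""
    K=f["intrinsics"]; uv=np.atleast_2d(uv).astype(float)
    d=np.c_[(uv[:,0]-K[0,2])/K[0,0],-(uv[:,1]-K[1,2])/K[1,1],-np.ones(len(uv))]
    d=R.from_rotvec(f["attitude"]).apply(d); o=np.array(f["xyz"])
    return o+d*((z-o[2])/d[:,2])[:,None]
def cloud(f):
    h,w=f["z_map"].shape; v,u=np.mgrid[:h,:w]; K=f["intrinsics"]; z=f["z_map"]
    p=np.stack([(u-K[0,2])/K[0,0]*z,-(v-K[1,2])/K[1,1]*z,-z],-1)
    return R.from_rotvec(f["attitude"]).apply(p.reshape(-1,3)).reshape(h,w,3)+f["xyz"]
E
python3 - <<'E'
from h import *
f=np.load("top0.npz"); im=f["image"]; hsv=cv2.cvtColor(im,cv2.COLOR_RGB2HSV); P=cloud(f)
for uv in[(260,228),(318,220),(369,227),(350,190),(397,199),(158,224),(230,240)]: print(uv,hsv[uv[1],uv[0]],P[uv[1],uv[0]].round(3))
H=P[...,2]
m=((H>.08)&(H<.11)&(P[...,0]<.6)&(f["z_map"]>0)).astype(np.uint8)
n,l,st,c=cv2.connectedComponentsWithStats(m)
for i in range(1,n):
    if st[i,4]>60:
        (a,b),r=cv2.minEnclosingCircle(np.argwhere(l==i)[:,::-1].astype(np.float32))
        q=P[l==i]; print(st[i,4],c[i].round(1),ray(f,c[i],.095)[0].round(3),np.median(q[:,2]).round(3),"r",round(r,1),hsv[l==i].mean(0).round())
t=((hsv[...,2]<130)&((hsv[...,0]<12)|(hsv[...,0]>170))&(hsv[...,1]>120)).astype(np.uint8); t[:180]=0;t[262:]=0;t[:,:100]=0;t[:,220:]=0
cs,_=cv2.findContours(t,0,2); k=max(cs,key=cv2.contourArea); rc=cv2.minAreaRect(ray(f,k[:,0],.010)[:,:2].astype(np.float32)); print("tray",rc,cv2.boxPoints(rc).round(3))
E
```

```text
(260, 228) [ 24 143 198] [ 0.439 -0.018  0.093]
(318, 220) [ 25 138 200] [ 0.458 -0.165  0.095]
(369, 227) [ 26 138 198] [ 0.439 -0.294  0.094]
(350, 190) [ 20 168 197] [ 0.534 -0.25   0.094]
(397, 199) [110 176 204] [ 0.51  -0.368  0.095]
(158, 224) [  6 183  95] [0.456 0.27  0.002]
(230, 240) [ 19 129 197] [0.409 0.067 0.   ]
267 [504.2 172.9] [ 0.573 -0.643  0.095] 0.085 r 12.2 [ 53.   9. 190.]
884 [ 24.2 204.6] [0.506 0.595 0.095] 0.097 r 36.6 [ 19.  31. 144.]
364 [353.7 190.3] [ 0.533 -0.259  0.095] 0.093 r 10.9 [ 18. 174. 180.]
377 [398.4 198.2] [ 0.511 -0.371  0.095] 0.093 r 11.3 [112. 165. 171.]
357 [319.  220.4] [ 0.457 -0.168  0.095] 0.093 r 10.6 [ 24. 142. 182.]
345 [260.  227.4] [ 0.441 -0.018  0.095] 0.093 r 10.5 [ 22. 146. 183.]
376 [371.  226.9] [ 0.439 -0.298  0.095] 0.093 r 11.3 [ 24. 142. 174.]
390 [410.6 232. ] [ 0.426 -0.397  0.095] 0.093 r 11.6 [111. 161. 172.]
tray ((0.45545074343681335, 0.26870691776275635), (0.21371163427829742, 0.13996027410030365), 74.99260711669922) [[0.36  0.184]
 [0.495 0.147]
 [0.551 0.354]
 [0.416 0.39 ]]
```

```bash
cat >> h.py <<'E'
def go(x,y,z,yaw=1.308):
    """print step to TCP target in tool axes and the turn left (tool pointing down, tool x at yaw)"""
    s=get_state(); A=R.from_rotvec(s["eef_rot"])
    T=R.from_matrix(np.c_[[np.cos(yaw),np.sin(yaw),0],[np.sin(yaw),-np.cos(yaw),0],[0,0,-1]])
    print("t",round(s["time"],2),"pos",np.round(s["ee_pos"],4),"d_tool",(A.inv().apply(np.array([x,y,z])-s["ee_pos"])).round(4),"turn",(A.inv()*T).as_rotvec().round(3),"F",np.round(s["contact_force"],2),"gap",round(s["finger_gap"],4))
E
echo '[{"drz":-0.12}, {"drz":-0.12}, {"drz":-0.12}, {"drz":-0.12}, {"drz":-0.12}, {"drz":-0.12}, {"drz":-0.12}, {"drz":-0.12}, {"drz":-0.06}, {}]' | python3 -m pendant 0.085 40
python3 -c "
from h import *
go(.439,-.295,.24)"
```

```text
time: 0.93
ee_pos: [0.1505, -0.5028, 0.2558]
eef_rot: [-2.488, -1.917, -0.001]
contact_force: [0.3, -0.4, 0.6]
finger_gap: 0.0852
grip_force: 0.0
t 0.93 pos [ 0.1505 -0.5028  0.2558] d_tool [0.2745 0.2259 0.016 ] turn [-0.    -0.001  0.005] F [ 0.27 -0.37  0.57] gap 0.0852
```

```bash
echo '[{"tx":0.0275, "ty":0.0226}, {"tx":0.0275, "ty":0.0226}, {"tx":0.0275, "ty":0.0226}, {"tx":0.0275, "ty":0.0226}, {"tx":0.0275, "ty":0.0226}, {"tx":0.0275, "ty":0.0226}, {"tx":0.0275, "ty":0.0226}, {"tx":0.0275, "ty":0.0226}, {"tx":0.0275, "ty":0.0226}, {"tx":0.027, "ty":0.0225, "tz":0.016}, {}, {}]' | python3 -m pendant
python3 - <<'E'
from h import *
go(.439,-.295,.24)
f=grab_frame("wrist"); cv2.imwrite("pics/w1.png",cv2.cvtColor(f["image"],cv2.COLOR_RGB2BGR)); np.savez("w1.npz",**f)
def lids(f,tag):
    hsv=cv2.cvtColor(f["image"],cv2.COLOR_RGB2HSV); P=cloud(f)
    m=((P[...,2]>.088)&(P[...,2]<.1)&(f["z_map"]>0)&(P[...,0]<.65)).astype(np.uint8)
    n,l,st,c=cv2.connectedComponentsWithStats(m)
    for i in range(1,n):
        if st[i,4]>100:
            k=np.argwhere(l==i)[:,::-1].astype(np.float32); q=ray(f,k,.094)[:,:2].astype(np.float32)
            (a,r)=cv2.minEnclosingCircle(q); print(tag,c[i].round(),np.round(a,4),round(r,4),q.mean(0).round(4),hsv[l==i].mean(0).round())
lids(f,"wrist"); lids(np.load("top0.npz"),"top")
E
```

```text
time: 1.93
ee_pos: [0.4401, -0.2943, 0.2388]
eef_rot: [-2.487, -1.914, 0.001]
contact_force: [0.2, 0.4, -0.4]
finger_gap: 0.0849
grip_force: 0.0
t 1.93 pos [ 0.4401 -0.2943  0.2388] d_tool [-0.0009 -0.0009 -0.0012] turn [-0.003 -0.001  0.004] F [ 0.21  0.37 -0.4 ] gap 0.0849
wrist [233.  32.] [ 0.4586 -0.168 ] 0.0268 [ 0.4586 -0.1685] [ 19. 134. 116.]
wrist [350. 121.] [ 0.5348 -0.2593] 0.0271 [ 0.535  -0.2585] [ 15. 164. 166.]
wrist [253. 193.] [ 0.4413 -0.298 ] 0.027 [ 0.4415 -0.2976] [ 25. 121. 173.]
wrist [344. 241.] [ 0.5129 -0.3701] 0.0274 [ 0.5109 -0.3643] [110. 159. 152.]
wrist [265. 290.] [ 0.4279 -0.3955] 0.0276 [ 0.4276 -0.3952] [110. 156. 160.]
top [508. 160.] [ 0.6048 -0.6616] 0.0451 [ 0.6064 -0.6571] [ 34.  20. 168.]
top [ 28. 191.] [0.537  0.6185] 0.0804 [0.5419 0.5888] [ 19.  31. 142.]
top [354. 190.] [ 0.534  -0.2604] 0.027 [ 0.5339 -0.2605] [ 18. 172. 185.]
top [399. 198.] [ 0.5121 -0.3728] 0.0274 [ 0.5119 -0.373 ] [113. 164. 178.]
top [319. 220.] [ 0.4574 -0.1683] 0.0269 [ 0.4574 -0.1685] [ 24. 142. 183.]
top [260. 227.] [ 0.4407 -0.0177] 0.0267 [ 0.4408 -0.0179] [ 22. 146. 184.]
top [371. 227.] [ 0.4393 -0.2995] 0.0272 [ 0.4395 -0.2998] [ 25. 141. 179.]
top [411. 232.] [ 0.4255 -0.398 ] 0.0277 [ 0.4257 -0.3981] [111. 160. 178.]
```

View pics/w1.png

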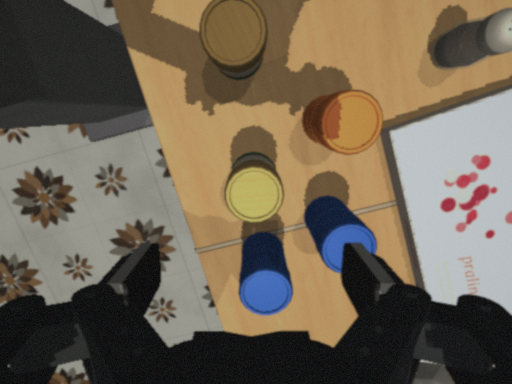

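The wrist view shows the brass lid at (253,193), blue look-alikes at (265,290) and (344,241), and the orange one at (350,121). I'll descend and grip.

```bash
echo '[{"tx":-0.004, "ty":0.001}, {"tz":0.035}, {"tz":0.035}, {"tz":0.035}, {"tz":0.035}, {"tz":0.031}, {}, {}]' | python3 -m pendant
echo '[{}, {}, {}, {}, {}, {}, {}, {}]' | python3 -m pendant 0.04 60
```

```text
time: 2.65
ee_pos: [0.4382, -0.3005, 0.069]
eef_rot: [-2.491, -1.91, 0.001]
contact_force: [0.6, 0.3, 1.1]
finger_gap: 0.0853
grip_force: 0.0
time: 3.32
ee_pos: [0.4407, -0.3012, 0.0725]
eef_rot: [2.486, 1.911, 0.002]
contact_force: [-0.3, -0.9, 6.4]
finger_gap: 0.0535
grip_force: 63.2
```

```bash
echo '[{"tz":-0.01}, {"tz":-0.025}, {"tz":-0.015}, {}, {}, {}, {}, {}]' | python3 -m pendant
for i in 1 2 3; do echo '[{}, {}, {}]' | python3 -m pendant | egrep 'ee_pos|force|gap'; done; python3 -c "
from h import *
s=get_state();print(np.round(s['tau'],2),np.round(s['torque'],2));go(.44,-.3,.07)"
```

```text
time: 3.98
ee_pos: [0.4388, -0.2995, 0.118]
eef_rot: [-2.489, -1.913, 0.001]
contact_force: [0.5, 0.3, -2.8]
finger_gap: 0.0535
grip_force: 64.5
ee_pos: [0.4393, -0.2998, 0.119]
contact_force: [0.1, 0.3, -3.7]
finger_gap: 0.0531
grip_force: 64.5
ee_pos: [0.4394, -0.2999, 0.1193]
contact_force: [-0.0, 0.3, -3.9]
finger_gap: 0.0535
grip_force: 64.5
ee_pos: [0.4393, -0.2999, 0.1193]
contact_force: [-0.5, -0.1, -2.8]
finger_gap: 0.0535
grip_force: 64.5
[ 0.000e+00 -4.217e+01 -3.549e+01  1.000e-02  0.000e+00 -0.000e+00] [ 0.01 -0.02  0.05]
t 4.73 pos [ 0.4393 -0.2999  0.1193] d_tool [0.0001 0.0007 0.0493] turn [0.    0.    0.003] F [-0.52 -0.09 -2.85] gap 0.0535
```

```bash
for i in 1 2 3 4 5 6 7 8 9 10; do echo '[{}]' | python3 -m pendant | egrep 'contact'; done; python3 -c "
from h import *
go(.468,.317,.2)"
```

```text
contact_force: [0.1, 0.3, -2.7]
contact_force: [0.0, 0.4, -3.6]
contact_force: [-0.3, -0.5, -2.9]
contact_force: [-0.9, -0.6, -3.9]
contact_force: [0.1, -0.4, -3.8]
contact_force: [-0.1, -0.1, -3.6]
contact_force: [0.2, 0.4, -3.4]
contact_force: [0.3, 0.3, -3.3]
contact_force: [1.2, 0.8, -3.9]
contact_force: [0.0, 0.1, -3.6]
t 5.57 pos [ 0.4394 -0.2999  0.1193] d_tool [ 0.6035 -0.1309 -0.0807] turn [0.    0.    0.003] F [ 0.03  0.08 -3.55] gap 0.0529
```

Tin C weighs about 0.35 kg, which is too light to be the heaviest (that needs at least 0.37 kg). I'll take it to the far slot of the tray.

```bash
echo '[{"tz":-0.02}, {"tz":-0.035}, {"tx":0.01, "ty":-0.002, "tz":-0.03}, {"tx":0.025, "ty":-0.006, "tz":-0.01}, {"tx":0.035, "ty":-0.008}, {"tx":0.037, "ty":-0.008}, {"tx":0.037, "ty":-0.008}, {"tx":0.037, "ty":-0.008}, {"tx":0.037, "ty":-0.008}, {"tx":0.037, "ty":-0.008}, {"tx":0.037, "ty":-0.008}, {"tx":0.037, "ty":-0.008}]' | python3 -m pendant
echo '[{"tx":0.037, "ty":-0.008}, {"tx":0.037, "ty":-0.008}, {"tx":0.037, "ty":-0.008}, {"tx":0.037, "ty":-0.008}, {"tx":0.037, "ty":-0.008}, {"tx":0.037, "ty":-0.008}, {"tx":0.025, "ty":-0.006}, {"tx":0.015, "ty":-0.003}, {"tx":0.01}, {}, {}]' | python3 -m pendant
python3 - <<'E'
from h import *
go(.468,.317,.15)
f=grab_frame("top"); im=f["image"];hsv=cv2.cvtColor(im,cv2.COLOR_RGB2HSV)
f=grab_frame("wrist"); cv2.imwrite("pics/w2.png",cv2.cvtColor(f["image"],cv2.COLOR_RGB2BGR)); np.savez("w2.npz",**f)
E
```

```text
time: 6.57
ee_pos: [0.454, 0.0384, 0.2146]
eef_rot: [2.49, 1.914, 0.001]
contact_force: [1.3, 0.4, -3.6]
finger_gap: 0.0533
grip_force: 64.9
time: 7.48
ee_pos: [0.4693, 0.3136, 0.214]
eef_rot: [2.49, 1.915, -0.001]
contact_force: [-0.4, -0.4, -4.1]
finger_gap: 0.0533
grip_force: 65.4
t 7.48 pos [0.4693 0.3136 0.214 ] d_tool [ 0.003  -0.0021  0.064 ] turn [-0.     0.001  0.003] F [-0.36 -0.35 -4.09] gap 0.0533
```

View pics/w2.png

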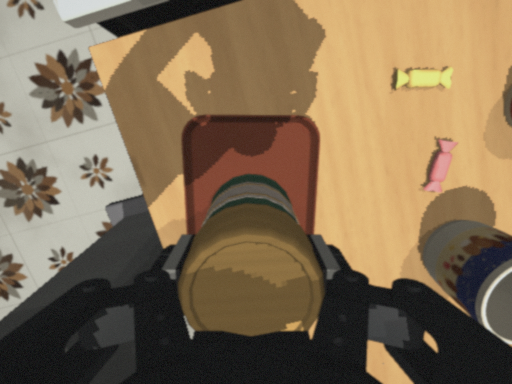

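The wrist view shows the held tin's lid at (253,285) over the tray, which spans columns 185–318. The mug is clear on the right at (490,270). I'll lower the tin onto the tray.

```bash
echo '[{"tx":0.003, "ty":-0.002, "tz":0.01}, {"tz":0.03}, {"tz":0.035}, {"tz":0.03}, {"tz":0.02}, {"tz":0.005}, {}, {}]' | python3 -m pendant
for i in 1 2 3; do echo '[{"tz":0.002}, {}]' | python3 -m pendant | egrep 'ee_pos|contact'; done
```

```text
time: 8.25
ee_pos: [0.4686, 0.3175, 0.0855]
eef_rot: [2.491, 1.914, 0.003]
contact_force: [0.3, 0.4, -2.1]
finger_gap: 0.0534
grip_force: 65.5
ee_pos: [0.4689, 0.3179, 0.084]
contact_force: [-1.2, -0.5, -3.2]
ee_pos: [0.4682, 0.3176, 0.0807]
contact_force: [0.9, -0.4, -4.0]
ee_pos: [0.468, 0.3174, 0.078]
contact_force: [-0.1, 0.4, -4.2]
```

```bash
for i in 1 2 3 4; do echo '[{"tz":0.001}, {}]' | python3 -m pendant | egrep 'ee_pos|contact'; done
```

```text
ee_pos: [0.468, 0.3174, 0.077]
contact_force: [-0.1, -0.4, -3.6]
ee_pos: [0.468, 0.3174, 0.076]
contact_force: [-0.4, -0.6, -3.5]
ee_pos: [0.4681, 0.3175, 0.0752]
contact_force: [-0.1, 0.4, -4.4]
ee_pos: [0.4682, 0.3176, 0.0751]
contact_force: [-3.1, -0.9, 3.5]
```

Touched down. I'll release, rise and check.

```bash
echo '[{}, {}, {}, {}, {}]' | python3 -m pendant 0.085
echo '[{"tz":-0.015}, {"tz":-0.035}, {"tz":-0.04}, {"tz":-0.04}, {"tz":-0.03}, {}]' | python3 -m pendant
python3 - <<'E'
from h import *
go(.458,-.168,.22)
f=grab_frame("wrist"); P=cloud(f); z=P[...,2]; m=((z>.088)&(z<.105)&(f["z_map"]>0)&(abs(P[...,1]-.317)<.06)&(abs(P[...,0]-.468)<.06)).astype(np.uint8)
q=P[m>0]; print(m.sum(),q.mean(0).round(4),q.std(0).round(4), cv2.minEnclosingCircle(q[:,:2].astype(np.float32)))
E
```

```text
time: 9.83
ee_pos: [0.4682, 0.3175, 0.0743]
eef_rot: [2.491, 1.915, 0.0]
contact_force: [0.8, -0.3, -0.1]
finger_gap: 0.0852
grip_force: 0.0
time: 10.33
ee_pos: [0.47, 0.3187, 0.2428]
eef_rot: [2.489, 1.914, 0.021]
contact_force: [1.0, 0.6, 1.0]
finger_gap: 0.0851
grip_force: 0.0
t 10.33 pos [0.47   0.3187 0.2428] d_tool [-0.4736  0.1133  0.0194] turn [ 0.009 -0.009  0.003] F [1.   0.6  0.98] gap 0.0851
2730 [0.469  0.3213 0.0959] [0.0133 0.0134 0.0011] ((0.46895891427993774, 0.31992998719215393), 0.027173394337296486)
```

```bash
echo '[{"tx":-0.037, "ty":0.0066}, {"tx":-0.037, "ty":0.0066}, {"tx":-0.037, "ty":0.0066}, {"tx":-0.037, "ty":0.0066}, {"tx":-0.037, "ty":0.0066}, {"tx":-0.037, "ty":0.0066}, {"tx":-0.037, "ty":0.0066}, {"tx":-0.037, "ty":0.0066}, {"tx":-0.037, "ty":0.0066}, {}, {}, {}]' | python3 -m pendant
cat >> h.py <<'E'
def lid(x,y):
    """lid centre of the tin near x,y seen by the wrist camera"""
    f=grab_frame("wrist"); P=cloud(f); z=P[...,2]
    m=(z>.088)&(z<.105)&(f["z_map"]>0)&(np.hypot(P[...,0]-x,P[...,1]-y)<.045)
    q=P[m]; print("lid",m.sum(),q.mean(0).round(4),q[:,2].std().round(4),cv2.minEnclosingCircle(q[:,:2].astype(np.float32)))
E
python3 -c "
from h import *
go(.441,-.018,.07); lid(.441,-.018)"
```

```text
time: 11.38
ee_pos: [0.4396, -0.0194, 0.2333]
eef_rot: [-2.49, -1.913, 0.001]
contact_force: [0.5, 0.0, 0.0]
finger_gap: 0.0851
grip_force: 0.0
t 11.38 pos [ 0.4396 -0.0194  0.2333] d_tool [0.0017 0.0012 0.1633] turn [-0.002 -0.     0.002] F [0.48 0.03 0.02] gap 0.0851
lid 2881 [ 0.4423 -0.0147  0.0933] 0.001 ((0.4420577585697174, -0.015883399173617363), 0.02705836109817028)
```

```bash
echo '[{"tx":0.003, "ty":0.001}, {"tz":0.03}, {"tz":0.035}, {"tz":0.035}, {"tz":0.035}, {"tz":0.028}, {}, {}]' | python3 -m pendant
echo '[{}, {}, {}, {}, {}, {}, {}]' | python3 -m pendant 0.04 60
echo '[{"tz":-0.01}, {"tz":-0.025}, {"tz":-0.015}, {}, {}, {}, {}, {}, {}, {}]' | python3 -m pendant
for i in 1 2 3 4 5 6 7 8 9 10; do echo '[{}]' | python3 -m pendant | egrep 'contact'; done; python3 -c "
from h import *
go(.44,-.3,.07)"
```

```text
time: 12.1
ee_pos: [0.441, -0.0159, 0.0706]
eef_rot: [-2.487, -1.915, 0.004]
contact_force: [0.6, 0.2, 0.1]
finger_gap: 0.0849
grip_force: 0.0
time: 12.68
ee_pos: [0.443, -0.0169, 0.0739]
eef_rot: [2.488, 1.913, 0.005]
contact_force: [-2.5, 1.9, 7.1]
finger_gap: 0.0537
grip_force: 62.9
time: 13.52
ee_pos: [0.4413, -0.0169, 0.1207]
eef_rot: [-2.49, -1.914, 0.001]
contact_force: [-0.2, 0.2, -2.5]
finger_gap: 0.0534
grip_force: 64.5
contact_force: [0.3, 0.1, -3.1]
contact_force: [-0.2, -0.7, -3.1]
contact_force: [-0.5, 0.3, -3.5]
contact_force: [-0.2, -0.4, -3.2]
contact_force: [0.3, -0.4, -2.1]
contact_force: [0.9, -0.0, -3.2]
contact_force: [0.4, 0.6, -3.1]
contact_force: [-0.4, 0.6, -3.3]
contact_force: [0.2, 0.2, -2.8]
contact_force: [-0.2, -0.2, -4.2]
t 14.35 pos [ 0.4416 -0.0169  0.1213] d_tool [-0.2739  0.0712  0.0513] turn [0.    0.    0.003] F [-0.15 -0.24 -4.21] gap 0.0531
```

Tin A weighs about 0.32 kg, so it's light too. It goes in the near slot.

```bash
echo '[{"tz":-0.02}, {"tx":0.01, "ty":-0.003, "tz":-0.03}, {"tx":0.03, "ty":-0.008}, {"tx":0.035, "ty":-0.0095}, {"tx":0.035, "ty":-0.0095}, {"tx":0.035, "ty":-0.0095}, {"tx":0.035, "ty":-0.0095}, {"tx":0.03, "ty":-0.008}, {"tx":0.02, "ty":-0.005}, {}, {}]' | python3 -m pendant
echo '[{"tz":0.01}, {"tz":0.03}, {"tz":0.03}, {"tz":0.01}, {}, {}]' | python3 -m pendant; python3 -c "
from h import *
go(.442,.221,.078)"
```

```text
time: 15.27
ee_pos: [0.4405, 0.222, 0.171]
eef_rot: [2.488, 1.917, -0.001]
contact_force: [0.6, -0.5, -2.7]
finger_gap: 0.0536
grip_force: 65.3
time: 15.77
ee_pos: [0.441, 0.2206, 0.0916]
eef_rot: [2.492, 1.913, -0.001]
contact_force: [0.3, 0.9, -1.3]
finger_gap: 0.0535
grip_force: 65.4
t 15.77 pos [0.441  0.2206 0.0916] d_tool [0.0006 0.0009 0.0136] turn [-0.     0.     0.002] F [ 0.34  0.9  -1.29] gap 0.0535
```

```bash
echo '[{"tz":0.007}, {"tz":0.004}, {}, {}]' | python3 -m pendant
for i in 1 2 3 4 5; do echo '[{"tz":0.001}, {}]' | python3 -m pendant | egrep 'ee_pos|contact'; done
```

```text
time: 16.1
ee_pos: [0.441, 0.2213, 0.0807]
eef_rot: [2.49, 1.915, 0.001]
contact_force: [-0.4, 0.3, -3.4]
finger_gap: 0.0527
grip_force: 65.4
ee_pos: [0.4409, 0.2213, 0.0795]
contact_force: [-0.0, -0.7, -3.1]
ee_pos: [0.4408, 0.2213, 0.0782]
contact_force: [0.2, -0.0, -3.5]
ee_pos: [0.4407, 0.2212, 0.0771]
contact_force: [-0.8, 0.5, -4.1]
ee_pos: [0.4409, 0.2214, 0.0766]
contact_force: [-1.4, -0.3, 0.4]
ee_pos: [0.441, 0.2215, 0.0766]
contact_force: [-6.0, -1.0, 8.5]
```

Contact. I'll release, rise and move on to tin B.

```bash
echo '[{}, {}, {}, {}, {}]' | python3 -m pendant 0.085
echo '[{"tz":-0.015}, {"tz":-0.035}, {"tz":-0.04}, {"tz":-0.04}, {"tz":-0.03}, {}]' | python3 -m pendant
python3 -c "
from h import *
go(.458,-.168,.235); lid(.442,.222);lid(.469,.319)"
```

```text
time: 17.35
ee_pos: [0.4408, 0.2212, 0.0752]
eef_rot: [2.491, 1.915, 0.0]
contact_force: [-0.9, -0.6, 0.7]
finger_gap: 0.085
grip_force: 0.0
time: 17.85
ee_pos: [0.4429, 0.2221, 0.243]
eef_rot: [2.488, 1.913, 0.019]
contact_force: [0.6, 0.4, 0.5]
finger_gap: 0.0853
grip_force: 0.0
t 17.85 pos [0.4429 0.2221 0.243 ] d_tool [-0.3732  0.1148  0.0064] turn [ 0.01  -0.008  0.003] F [0.55 0.35 0.48] gap 0.0853
lid 2724 [0.4412 0.2236 0.0959] 0.0011 ((0.4409084916114807, 0.22239206731319427), 0.02706298977136612)
lid 3761 [0.4687 0.3203 0.096 ] 0.001 ((0.4687212109565735, 0.32002419233322144), 0.027061179280281067)
```

```bash
echo '[{"tx":-0.037, "ty":0.0118}, {"tx":-0.037, "ty":0.0118}, {"tx":-0.037, "ty":0.0118}, {"tx":-0.037, "ty":0.0118}, {"tx":-0.037, "ty":0.0118}, {"tx":-0.037, "ty":0.0118}, {"tx":-0.037, "ty":0.0118}, {"tx":-0.037, "ty":0.0118}, {"tx":-0.037, "ty":0.0118}, {"tx":-0.037, "ty":0.0118}, {}, {}]' | python3 -m pendant
python3 -c "
from h import *
go(.458,-.168,.07); lid(.458,-.168)"
```

```text
time: 18.95
ee_pos: [0.4588, -0.168, 0.233]
eef_rot: [-2.491, -1.908, 0.003]
contact_force: [-0.0, -0.7, 0.4]
finger_gap: 0.0852
grip_force: 0.0
t 18.95 pos [ 0.4588 -0.168   0.233 ] d_tool [-0.0003 -0.0002  0.163 ] turn [-0.004 -0.001 -0.001] F [-0.01 -0.67  0.38] gap 0.0852
lid 2854 [ 0.4591 -0.1659  0.0934] 0.001 ((0.4588386118412018, -0.16714200377464294), 0.02718201093375683)
```

```bash
echo '[{"tz":0.03}, {"tz":0.035}, {"tz":0.035}, {"tz":0.035}, {"tz":0.028}, {}, {}]' | python3 -m pendant
echo '[{}, {}, {}, {}, {}, {}, {}]' | python3 -m pendant 0.04 60
echo '[{"tz":-0.01}, {"tz":-0.025}, {"tz":-0.015}, {}, {}, {}, {}, {}, {}, {}]' | python3 -m pendant
for i in 1 2 3 4 5 6; do echo '[{}]' | python3 -m pendant | egrep 'contact'; done
```

```text
time: 19.58
ee_pos: [0.4589, -0.1651, 0.0712]
eef_rot: [-2.486, -1.915, 0.003]
contact_force: [0.2, -0.7, 0.6]
finger_gap: 0.0853
grip_force: 0.0
time: 20.17
ee_pos: [0.4608, -0.1669, 0.0749]
eef_rot: [2.488, 1.913, 0.003]
contact_force: [-2.6, 1.1, 6.4]
finger_gap: 0.0532
grip_force: 64.3
time: 21.0
ee_pos: [0.4595, -0.1666, 0.1217]
eef_rot: [-2.49, -1.914, 0.001]
contact_force: [0.4, -0.1, -5.0]
finger_gap: 0.053
grip_force: 65.5
contact_force: [0.4, -0.3, -5.8]
contact_force: [-0.0, 0.3, -6.3]
contact_force: [-0.2, 1.2, -4.4]
contact_force: [0.2, -0.8, -6.0]
contact_force: [-0.5, 0.2, -6.4]
contact_force: [-0.2, -0.1, -6.0]
```

Tin B weighs about 0.59 kg, so it is clearly the heaviest. I'll raise it and check.

```bash
echo '[{"tz":-0.015}, {"tz":-0.03}, {"tz":-0.035}, {"tz":-0.035}, {"tz":-0.03}, {"tz":-0.015}, {"tz":-0.01}, {}, {}, {}, {}, {}]' | python3 -m pendant
python3 - <<'E'
from h import *
for n in("top","wrist"):
    f=grab_frame(n); cv2.imwrite(f"pics/{n}9.png",cv2.cvtColor(f["image"],cv2.COLOR_RGB2BGR))
E
```

```text
time: 22.5
ee_pos: [0.4594, -0.1665, 0.2908]
eef_rot: [-2.489, -1.913, 0.002]
contact_force: [-0.1, 0.3, -5.3]
finger_gap: 0.0532
grip_force: 65.9
```

View pics/top9.png

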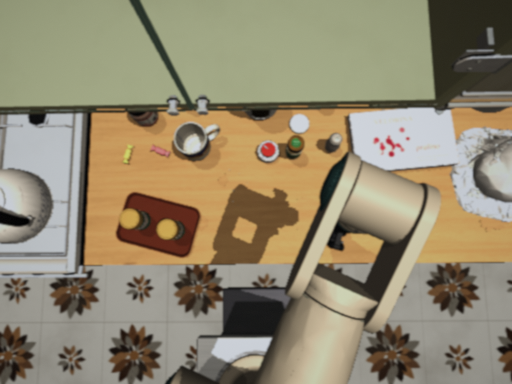

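View pics/wrist9.png

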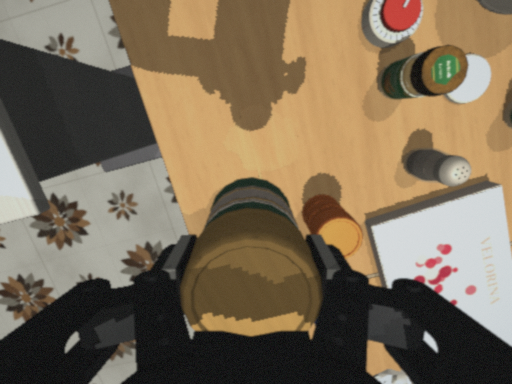

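The top view shows two tins upright on the tray at (133,219) and (170,229), with the other objects unmoved. The wrist view shows the heaviest tin held upright at (253,280).

```bash
python3 -c "
from station import *
print(job_done())"
```

```text
the job is handed in; nothing more can be done
None
```

The two lighter tins (about 0.35 and 0.32 kg) stand upright on the front tray, and the heaviest (about 0.59 kg) is held upright in the gripper about 21 cm above the worktop; I handed the job in at about 23 s of robot time and was given no verdict.

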